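# Load the hardness-test rack in reverse order

## Task

Move the four coloured specimen mounts from the grey tray into the aluminium test rack in reverse order, counted from the black grip of each: the mount nearest the tray's black grip goes into the rack pocket farthest from the rack's black grip, and so on, one to a pocket. Stand each one upright on its pocket's floor with the polished face up, setting it down gently: never drop or topple a mount.

Things in the scene. Friction and masses are not known exactly. Their poses are not given: they have to be found in the camera images.
- mount_red: red metallographic specimen mount: an upright solid resin cylinder, 30 mm diameter, 32 mm tall, about 45 g, with a small square steel inset in its polished top face. Origin at the centre of its underside, z up. At the start it stands on the tag of its own colour, up to 7 mm off the tag's centre.
- mount_blue: blue metallographic specimen mount: an upright solid resin cylinder, 30 mm diameter, 32 mm tall, about 45 g, with a small square steel inset in its polished top face. Origin at the centre of its underside, z up. At the start it stands on the tag of its own colour, up to 7 mm off the tag's centre.
- mount_yellow: yellow metallographic specimen mount: an upright solid resin cylinder, 30 mm diameter, 32 mm tall, about 45 g, with a small square steel inset in its polished top face. Origin at the centre of its underside, z up. At the start it stands on the tag of its own colour, up to 7 mm off the tag's centre.
- mount_white: white metallographic specimen mount: an upright solid resin cylinder, 30 mm diameter, 32 mm tall, about 45 g, with a small square steel inset in its polished top face. Origin at the centre of its underside, z up. At the start it stands on the tag of its own colour, up to 7 mm off the tag's centre.
- tag_red: red square identity tag, 52 x 52 x 3 mm, a red border 6 mm wide round a dark middle, fixed in one pocket of the grey tray; it marks, at all times, the pocket in which the red mount started. Origin at the centre of its underside (4 mm above the table, on the pocket's floor); the mount's underside starts 3 mm above it.
- tag_blue: blue square identity tag, 52 x 52 x 3 mm, a blue border 6 mm wide round a dark middle, fixed in one pocket of the grey tray; it marks, at all times, the pocket in which the blue mount started. Origin at the centre of its underside (4 mm above the table, on the pocket's floor); the mount's underside starts 3 mm above it.
- tag_yellow: yellow square identity tag, 52 x 52 x 3 mm, a yellow border 6 mm wide round a dark middle, fixed in one pocket of the grey tray; it marks, at all times, the pocket in which the yellow mount started. Origin at the centre of its underside (4 mm above the table, on the pocket's floor); the mount's underside starts 3 mm above it.
- tag_white: white square identity tag, 52 x 52 x 3 mm, a white border 6 mm wide round a dark middle, fixed in one pocket of the grey tray; it marks, at all times, the pocket in which the white mount started. Origin at the centre of its underside (4 mm above the table, on the pocket's floor); the mount's underside starts 3 mm above it.
- tray: grey plastic tray where the mounts start, 66 mm wide, fixed, at any yaw: four pockets in a row along its y, centred at y = +90, +30, -30, -90 mm, x = 0, each 55 (y) x 56 mm inside, floor 4 mm above the table, side lips up to 10 mm, dividers 12 mm high. A black grip block (66 x 22 x 22) at its +y end only, at y = +133.5 mm. Origin on the table under the row's centre, z up.
- rack: aluminium rack with dark pocket floors, empty at first, 66 mm wide, fixed, at any yaw: four pockets in a row along its y, centred at y = +90, +30, -30, -90 mm, x = 0, each 55 (y) x 56 mm inside, floor 4 mm above the table, side lips up to 10 mm, dividers 12 mm high. A black grip block (66 x 22 x 22) at its +y end only, at y = +133.5 mm. Origin on the table under the row's centre, z up.
There are look-alikes about, which are no part of the job. Of the things shaped like the mount_blue, the blue one is meant.

How it is judged:
At the end, for the whole second after the job is handed in: Each mount stands released and at rest in the rack pocket mirroring its starting pocket (tag at y in the tray frame, mount at -y in the rack frame): within 13.5 mm of the pocket centre along and across, underside within 3 mm of its floor, tilt under 0.1 rad, under 0.02 m/s and 0.3 rad/s (((y of tag_red in the frame of tray between 0.07 and 0.11 m and y of mount_red in the frame of rack between -0.1035 and -0.0765 m) or (y of tag_red in the frame of tray between 0.01 and 0.05 m and y of mount_red in the frame of rack between -0.0435 and -0.0165 m) or (y of tag_red in the frame of tray between -0.05 and -0.01 m and y of mount_red in the frame of rack between 0.0165 and 0.0435 m) or (y of tag_red in the frame of tray between -0.11 and -0.07 m and y of mount_red in the frame of rack between 0.0765 and 0.1035 m)) and x of mount_red in the frame of rack between -0.0135 and 0.0135 m and z of mount_red in the frame of rack between 0.001 and 0.007 m and angle between each of mount_red, mount_blue, mount_yellow, mount_white's own z axis and vertical below 0.1 rad and linear speed of each of mount_red, mount_blue, mount_yellow, mount_white below 0.02 m/s and angular speed of each of mount_red, mount_blue, mount_yellow, mount_white below 0.3 rad/s and contact force between the fingers and mount_red below 0.05 N and ((y of tag_blue in the frame of tray between 0.07 and 0.11 m and y of mount_blue in the frame of rack between -0.1035 and -0.0765 m) or (y of tag_blue in the frame of tray between 0.01 and 0.05 m and y of mount_blue in the frame of rack between -0.0435 and -0.0165 m) or (y of tag_blue in the frame of tray between -0.05 and -0.01 m and y of mount_blue in the frame of rack between 0.0165 and 0.0435 m) or (y of tag_blue in the frame of tray between -0.11 and -0.07 m and y of mount_blue in the frame of rack between 0.0765 and 0.1035 m)) and x of mount_blue in the frame of rack between -0.0135 and 0.0135 m and z of mount_blue in the frame of rack between 0.001 and 0.007 m and contact force between the fingers and mount_blue below 0.05 N and ((y of tag_yellow in the frame of tray between 0.07 and 0.11 m and y of mount_yellow in the frame of rack between -0.1035 and -0.0765 m) or (y of tag_yellow in the frame of tray between 0.01 and 0.05 m and y of mount_yellow in the frame of rack between -0.0435 and -0.0165 m) or (y of tag_yellow in the frame of tray between -0.05 and -0.01 m and y of mount_yellow in the frame of rack between 0.0165 and 0.0435 m) or (y of tag_yellow in the frame of tray between -0.11 and -0.07 m and y of mount_yellow in the frame of rack between 0.0765 and 0.1035 m)) and x of mount_yellow in the frame of rack between -0.0135 and 0.0135 m and z of mount_yellow in the frame of rack between 0.001 and 0.007 m and contact force between the fingers and mount_yellow below 0.05 N and ((y of tag_white in the frame of tray between 0.07 and 0.11 m and y of mount_white in the frame of rack between -0.1035 and -0.0765 m) or (y of tag_white in the frame of tray between 0.01 and 0.05 m and y of mount_white in the frame of rack between -0.0435 and -0.0165 m) or (y of tag_white in the frame of tray between -0.05 and -0.01 m and y of mount_white in the frame of rack between 0.0165 and 0.0435 m) or (y of tag_white in the frame of tray between -0.11 and -0.07 m and y of mount_white in the frame of rack between 0.0765 and 0.1035 m)) and x of mount_white in the frame of rack between -0.0135 and 0.0135 m and z of mount_white in the frame of rack between 0.001 and 0.007 m and contact force between the fingers and mount_white below 0.05 N); the robot touches nothing.
It fails at once if a mount is toppled (angle between any of mount_red, mount_blue, mount_yellow, mount_white's own z axis and vertical above 0.7 rad).
It fails at once if a mount is dropped or thrown (over 0.75 m/s while the fingers do not hold it: a fall of about 30 mm) ((linear speed of mount_red above 0.75 m/s and contact force between the fingers and mount_red below 0.05 N) or (linear speed of mount_blue above 0.75 m/s and contact force between the fingers and mount_blue below 0.05 N) or (linear speed of mount_yellow above 0.75 m/s and contact force between the fingers and mount_yellow below 0.05 N) or (linear speed of mount_white above 0.75 m/s and contact force between the fingers and mount_white below 0.05 N)).
It also fails if it takes over 102 s, if anything falls off the work surface, if the arm or the gripper's body presses on something with over 40 N, if the wrist force passes 120 N, or if a joint passes its speed limit or range.

## Robot

A 7-joint arm with a two-finger parallel gripper is mounted at the origin on the work surface. World frame = base frame: x ahead of the robot, y to its left, z up, the work surface at z = 0. Lengths are in m, angles in rad, forces in N, time in s.
With the tool pointing down it reaches from about 0.4 to 0.925 m from the base axis. Payload 4.1 kg.
Tool frame: the origin (TCP) lies midway between the tips of the shut fingers; the grasp point (between the pads) lies 19 mm behind it (ctrl.hold_point_z is the distance from the TCP to the grasp point, in m); z points along the fingers, x is the direction in which the jaws open and shut, and the axes are right-handed (so a half turn about z gives the same grasp; the last joint's range is limited). The gripper opens to 85 mm and grips with 20 to 120 N. Pads are 22 mm wide; open, the fingers measure 114 mm over their backs; the gripper's body (76 mm by 85 mm) begins 54 mm behind the grasp point. The pads swing forward as they close: fully open they stand 13 mm farther back than shut.
Start: joints at [1.213, 0.398, 0.045, 1.537, -0.019, 1.207, -0.051], TCP at [0.166, -0.628, 0.231] pointing down, gripper open.
Joint ranges: [-2.82, 2.82], [-0.49, 2.23], [-1.37, 1.46], [0, 2.46], [-1.36, 4.5], [0.23, 2], [-2.94, 2.94]. Speed limits (rad/s): [2.57, 2.57, 3.14, 3.14, 3.14, 3.14, 3.14].

## Interface

Orientations are given as a 3x3 rotation matrix whose columns are the frame's x, y, z axes.
In Python, from bench import monitor, cams, ticket, ctrl gives the robot as it stands.
- The arm moves only by the tool play_rows, never from a script. Its argument "steps" is a list that holds one entry, the list of rows, each a list of 6 numbers: the shift along the tool's x, y, z in units of 0.3 m (1.0 is 0.3 m), then the turn, a rotation vector about the tool's x, y, z in units of 30 degrees (1.0 is 30 degrees). A call has 1 to 8 rows; each row is the pose to reach, as a shift and turn from the pose commanded when the call began, along the tool's axes at that moment; what a row does not reach only later rows make up. A row lasts 1/8 s, in which the tool goes at most 62.5 mm and 10.7 degrees, less where a joint would pass 70% of its speed; a pose out of reach is approached as far as the arm can. A call with a number of a shift or a turn outside -1 to 1 is refused whole. A call with a gripper value outside its range is refused whole. "claw" is the closure, from -1 (fully open) to 1 (shut), set as the call begins (left out, the last holds). The fingers move at their own pace and stop on an object; "force" is the grip in N (left out, the last holds). Time passes only in rows, so rows that repeat a pose let the fingers close. It gives the time, the measured TCP pose, the force and the opening at its end, in the units of the state.
- monitor.get_state(): the state, without advancing time (a new reading comes with each control period).
- cams.camera(name): name is "scene" or "top" or "wrist"; returns the picture (384x512x3 uint8, red, green, blue); there is no depth.
- cams.calibration(name): a dict with "intrinsics" (3x3 intrinsics, pixels), "world_to_cam" (4x4, takes a point from world to camera coordinates). Camera axes: x right, y down, z forward; pixel columns grow to the right and rows downward; lengths in m; the calibration is good to about 2 mm. A picture is of the moment at which its call begins: read the wrist's pose just before it. calibration takes no time and is no camera call; for the wrist camera it gives the pose at the moment of the call.
- ticket.finish_job(): hands the job in, once; it reports no verdict.
Trained networks look in the newest picture that a camera, given by its name, has taken for a name from the list of things; names that differ only in an ending like _2 or _b are one class to them, and where a whole thing is asked for, a point or a joint stands for the part that bears it (a point fixed in the world has none). Each returns a list of dicts, best first, with "conf" (0 to 1); they miss things now and then, are a little off and sometimes report something else, mostly with a low value. They report only what shows in the picture. A call takes as long as a camera call. They do not tell look-alikes from the thing itself.
- cams.outline_of(label, camera): "region" (384x512 bool, what is visible of it).
- cams.pinpoint(label, camera): "position" ([x, y, z] in m, in world coordinates, good to about 4 mm: a listed point, or the origin of a listed thing).
The state is a dict: "time": time; "qpos": joint angles; "qvel": joint speeds; "joint_torque": joint torques, N m; "eef_pos": TCP position; "tool_rot": TCP orientation; "ft_force": force on the tool from outside, world axes, zero at the start; "moment": the same for the moment, N m; "gripper_width": finger opening in m.
Only numpy, scipy, OpenCV 4.12 (cv2) and the standard library are available. Lean on these libraries where they do the work, as an engineer would, in place of code of your own. Each camera call takes 0.05 s, during which the arm holds its last target. There are 200 camera calls.

## Working session

There is one attempt and no reset: what is moved stays moved. The work goes in short steps, Python scripts to look and compute and a tool call to move; the robot and the scene stay as the last step left them, time stands still between calls to the robot, and variables do not carry over. Pictures are saved under pics/ and viewed, on a budget of 14 in all, crops included, one or two more only if the job needs it, and the job is handed in when it is done.

Besides the shell and the picture viewer there is one more tool, called after "Call:" in YAML: its name, and indented under it one key for each argument. play_rows: Moves the arm, as the interface text tells. Its arguments: {"type":"object","properties":{"steps":{"type":"array"},"claw":{"type":"number"},"force":{"type":"number"}},"required":["steps"]}

```bash
mkdir -p pics; python3 - <<'E'
from bench import monitor,cams,ticket,ctrl
import cv2,numpy as np
s=monitor.get_state();print(s['time'],s['eef_pos'],s['tool_rot'],s['gripper_width'],ctrl.hold_point_z)
for c in ['top','scene']:
    im=cams.camera(c);cv2.imwrite(f'pics/{c}0.png',im[:,:,::-1])
    for l in ['mount_red','mount_blue','mount_yellow','mount_white','tag_red','tag_blue','tag_yellow','tag_white','tray','rack']:
        try: print(c,l,[(np.round(d['position'],3).tolist(),round(d['conf'],2)) for d in cams.pinpoint(l,c)])
        except Exception as e: print(e)
E
```

```text
0.0 [ 0.16619045 -0.6277299   0.23026901] [[ 2.56005363e-01 -9.66675150e-01 -6.38231306e-04]
 [-9.66673407e-01 -2.56006118e-01  1.84166583e-03]
 [-1.94368371e-03  1.45484900e-04 -9.99998100e-01]] 0.0854537513370142 0.0187
top mount_red [([0.466, -0.22, 0.006], 0.76)]
top mount_blue [([0.571, -0.313, 0.002], 0.72), ([0.622, -0.124, -0.002], 0.61), ([0.681, -0.317, 0.001], 0.55), ([0.644, -0.232, 0.008], 0.49)]
top mount_yellow [([0.583, -0.23, 0.012], 0.47), ([0.465, -0.223, 0.002], 0.18)]
top mount_white [([0.528, -0.222, 0.005], 0.55)]
top tag_red [([0.464, -0.221, -0.002], 0.73)]
top tag_blue [([0.65, -0.229, 0.008], 0.65)]
top tag_yellow [([0.583, -0.228, 0.008], 0.73), ([0.544, 0.223, 0.001], 0.33)]
top tag_white [([0.525, -0.226, 0.007], 0.79), ([0.464, -0.223, -0.001], 0.64)]
top tray [([0.556, -0.229, 0.002], 0.8), ([0.539, 0.227, 0.001], 0.15)]
top rack [([0.537, 0.224, -0.0], 0.97)]
scene mount_red [([0.468, -0.22, 0.007], 0.5)]
scene mount_blue [([0.683, -0.314, -0.001], 0.86), ([0.622, -0.125, -0.003], 0.81), ([0.575, -0.315, -0.0], 0.58), ([0.643, -0.229, 0.006], 0.52)]
scene mount_yellow [([0.583, -0.226, 0.01], 0.62)]
scene mount_white [([0.524, -0.22, 0.008], 0.69)]
scene tag_red [([0.463, -0.224, 0.003], 0.68)]
scene tag_blue [([0.646, -0.232, 0.007], 0.87)]
scene tag_yellow [([0.592, -0.235, 0.002], 0.85)]
scene tag_white [([0.53, -0.225, 0.006], 0.63)]
scene tray [([0.561, -0.231, 0.002], 0.6)]
scene rack [([0.539, 0.219, -0.0], 0.56)]
```

View pics/top0.png

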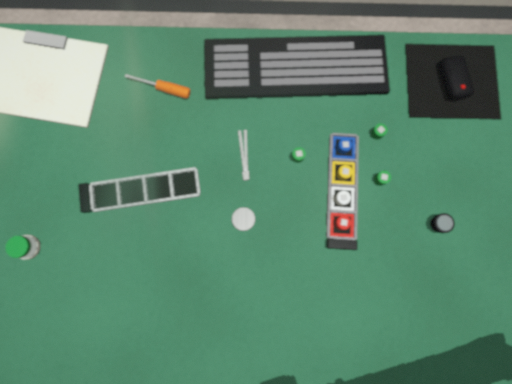

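View pics/scene0.png

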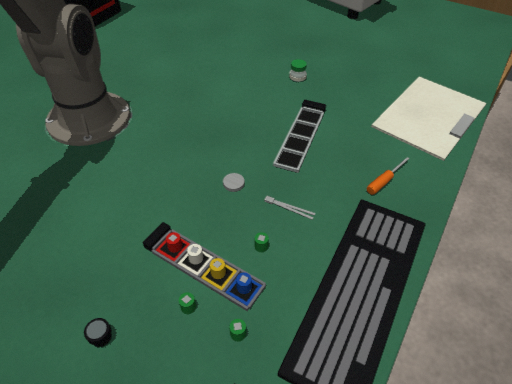

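The top view shows the tray's grip at (343,243), with red nearest it, then white, yellow and blue at the far end. The rack's grip is at (85,197), its +y end. So red goes to the rightmost rack pocket (185,184), then white, yellow, and blue beside the grip. The green-topped pieces are look-alikes.

```bash
cat >h.py <<'E'
from bench import monitor,cams,ticket,ctrl
import cv2,numpy as np
def back(cal,uv,z):
    K,T=np.array(cal['intrinsics']),np.array(cal['world_to_cam']);R,t=T[:3,:3],T[:3,3]
    uv=np.atleast_2d(uv).astype(float);d=(R.T@np.linalg.inv(K)@np.c_[uv,np.ones(len(uv))].T).T;o=-R.T@t
    return (o+d*((z-o[2])/d[:,2:]))[:,:2]
def box(cam,label,z):
    d=cams.outline_of(label,cam)[0]
    ys,xs=np.nonzero(d['region'])
    w=back(cams.calibration(cam),np.c_[xs,ys],z).astype(np.float32)
    return cv2.minAreaRect(w*1000),d['conf']
def cent(cam,label,z):
    out=[]
    for d in cams.outline_of(label,cam):
        ys,xs=np.nonzero(d['region']);out.append((np.round(back(cams.calibration(cam),[[xs.mean(),ys.mean()]],z)[0],4).tolist(),round(d['conf'],2),len(xs)))
    return out
def move(p,yawdeg=None):
    "rows units from current pose to TCP world p, tool down"
    s=monitor.get_state();R=np.array(s['tool_rot']);d=np.array(p)-s['eef_pos']
    print('shift',np.round(R.T@d/.3,3),'yaw',np.degrees(np.arctan2(R[1,0],R[0,0])),'pos',np.round(s['eef_pos'],4),'w',s['gripper_width'],'t',s['time'])
E
python3 - <<'E'
from h import *
cams.camera('top')
for l in ['rack','tray']: print(l,box('top',l,.01))
for c in 'red white yellow blue'.split(): print(c,cent('top','mount_'+c,.03),cent('top','tag_'+c,.007))
E
```

```text
rack (((535.9842529296875, 232.5865020751953), (69.39915466308594, 270.78533935546875), 9.570777893066406), 0.91)
tray (((543.9915771484375, -228.15567016601562), (70.57520294189453, 269.9442443847656), 87.607666015625), 0.84)
red [] [([0.4593, -0.2241], 0.61, 255)]
white [([0.5228, -0.2235], 0.65, 185)] [([0.5234, -0.2266], 0.87, 373)]
yellow [([0.5815, -0.2288], 0.71, 173)] [([0.5846, -0.23], 0.84, 335), ([0.5249, -0.2276], 0.34, 352)]
blue [([0.5688, -0.3131], 0.73, 176), ([0.6429, -0.2305], 0.66, 196), ([0.6201, -0.1246], 0.52, 168), ([0.6788, -0.3103], 0.49, 164)] [([0.643, -0.2322], 0.65, 290)]
```

Call:
play_rows:
  steps:
    - [[0, 0, 0, 0, 0, -0.35], [0, 0, 0, 0, 0, -0.7], [0, 0, 0, 0, 0, -1], [0, 0, 0, 0, 0, -1]]
  claw: -1
  force: 40

```text
time: 2.15
eef_pos: [0.1663, -0.6284, 0.2314]
tool_rot: [[0.704, -0.711, 0.0], [-0.711, -0.704, -0.0], [0.0, -0.0, -1.0]]
ft_force: [-0.1, 0.3, -0.6]
gripper_width: 0.0855
```

Call:
play_rows:
  steps:
    - [[0, -0.15, 0, 0, 0, 0], [0, -0.35, 0, 0, 0, 0], [0, -0.55, 0, 0, 0, 0], [-0.03, -0.75, 0, 0, 0, 0], [-0.06, -0.92, 0, 0, 0, 0], [-0.06, -1, 0, 0, 0, 0]]

```text
time: 2.9
eef_pos: [0.3688, -0.4008, 0.2317]
tool_rot: [[0.706, -0.708, 0.001], [-0.708, -0.706, 0.0], [0.0, -0.001, -1.0]]
ft_force: [-0.8, -1.3, 0.2]
gripper_width: 0.0853
```

Call:
play_rows:
  steps:
    - [[-0.02, -0.17, 0, 0, 0, 0], [-0.04, -0.35, 0.03, 0, 0, 0], [-0.06, -0.55, 0.06, 0, 0, 0], [-0.06, -0.72, 0.1, 0, 0, 0], [-0.06, -0.8, 0.1, 0, 0, 0], [-0.06, -0.8, 0.1, 0, 0, 0]]

```text
time: 3.65
eef_pos: [0.5252, -0.22, 0.2013]
tool_rot: [[0.707, -0.708, 0.0], [-0.708, -0.707, 0.001], [-0.0, -0.001, -1.0]]
ft_force: [-0.9, 0.1, 0.1]
gripper_width: 0.0857
```

```bash
python3 - <<'E'
from h import *
im=cams.camera('wrist');cv2.imwrite('pics/w1.png',im[:,:,::-1])
for c in 'red white yellow blue'.split(): print(c,cent('wrist','mount_'+c,.03),cent('wrist','tag_'+c,.007),[np.round(d['position'],3) for d in cams.pinpoint('mount_'+c,'wrist')])
move([.4625,-.2225,.12])
E
```

```text
red [([0.4684, -0.2242], 0.94, 630), ([0.5806, -0.231], 0.74, 597)] [([0.4681, -0.2261], 0.64, 942)] [array([ 0.467, -0.222,  0.01 ])]
white [([0.5217, -0.2257], 0.8, 573), ([0.4679, -0.2248], 0.24, 594)] [([0.5269, -0.2299], 0.73, 1005)] [array([ 0.524, -0.224,  0.011])]
yellow [([0.5808, -0.2306], 0.76, 629)] [([0.586, -0.2301], 0.8, 1145)] [array([ 0.582, -0.233,  0.007])]
blue [([0.571, -0.3134], 0.91, 598), ([0.6429, -0.2307], 0.84, 766), ([0.6775, -0.3096], 0.74, 834)] [([0.6426, -0.2328], 0.6, 1224), ([0.4616, -0.2271], 0.43, 598)] [array([ 0.571, -0.318, -0.001]), array([ 0.624, -0.125,  0.002]), array([ 0.688, -0.312, -0.005]), array([ 0.645, -0.23 ,  0.009])]
shift [-0.144  0.146  0.271] yaw -45.1854147705603 pos [ 0.5239 -0.2223  0.2013] w 0.0855902006565924 t 4.3
```

View pics/w1.png

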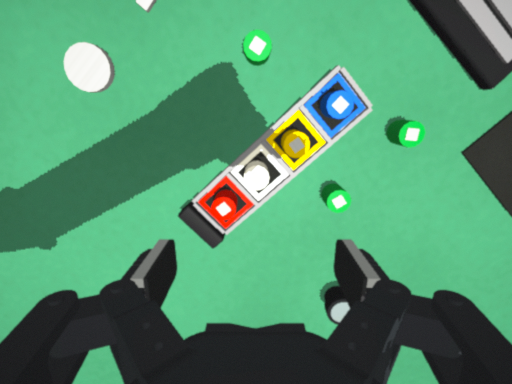

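The wrist view agrees with the top view: red is at (222,205) next to the grip, and white, yellow and blue follow in order. I'll pick red with the jaws turned across the row so they clear the grip block.

Call:
play_rows:
  steps:
    - [[-0.07, 0.07, 0.1, 0, 0, 0.35], [-0.132, 0.137, 0.25, 0, 0, 0.7], [-0.132, 0.137, 0.338, 0, 0, 1], [-0.132, 0.137, 0.338, 0, 0, 1], [-0.132, 0.137, 0.4, 0, 0, 1], [-0.132, 0.137, 0.4, 0, 0, 1]]
  claw: -0.5

```text
time: 5.05
eef_pos: [0.4674, -0.2229, 0.0817]
tool_rot: [[0.258, -0.966, -0.0], [-0.966, -0.258, 0.0], [-0.0, -0.0, -1.0]]
ft_force: [0.3, 0.1, 0.5]
gripper_width: 0.0644
```

```bash
python3 - <<'E'
from h import *
move([.467,-.2235,.011])
im=cams.camera('wrist');cv2.imwrite('pics/w2.png',im[:,:,::-1])
print(cent('wrist','mount_red',.03))
E
```

```text
shift [0.002 0.002 0.236] yaw -75.0190967696098 pos [ 0.4674 -0.2229  0.0817] w 0.06438559987568945 t 5.05
[([0.471, -0.2215], 0.76, 1556), ([0.5827, -0.2258], 0.16, 3454)]
```

View pics/w2.png

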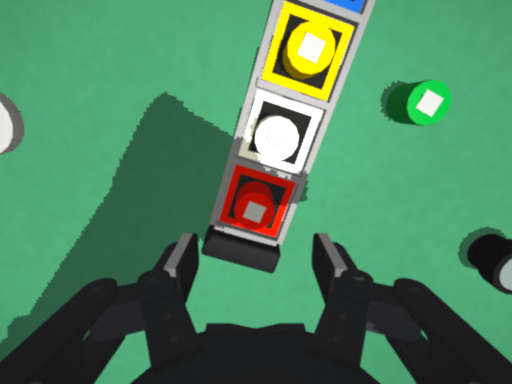

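Red's inset at (255,212) is between the fingers and the opening is clear of the grip block, so I'll go down and grip.

Call:
play_rows:
  steps:
    - [[0, -0.005, 0.06, 0, 0, 0], [0, -0.005, 0.12, 0, 0, 0], [0, -0.005, 0.18, 0, 0, 0], [0, -0.005, 0.236, 0, 0, 0], [0, -0.005, 0.236, 0, 0, 0], [0, -0.005, 0.236, 0, 0, 0]]

```text
time: 5.9
eef_pos: [0.4688, -0.2228, 0.0108]
tool_rot: [[0.256, -0.967, 0.001], [-0.967, -0.256, -0.0], [0.0, -0.001, -1.0]]
ft_force: [0.3, 0.9, -0.4]
gripper_width: 0.0642
```

Call:
play_rows:
  steps:
    - [[0, 0, 0, 0, 0, 0], [0, 0, 0, 0, 0, 0], [0, 0, 0, 0, 0, 0], [0, 0, 0, 0, 0, 0], [0, 0, 0, 0, 0, 0], [0, 0, 0, 0, 0, 0]]
  claw: 1
  force: 30

```text
time: 6.65
eef_pos: [0.4689, -0.223, 0.0112]
tool_rot: [[0.256, -0.967, 0.001], [-0.967, -0.256, -0.001], [0.001, -0.001, -1.0]]
ft_force: [-1.4, 0.6, 6.6]
gripper_width: 0.0291
```

Call:
play_rows:
  steps:
    - [[0, 0, -0.05, 0, 0, 0], [0, 0, -0.12, 0, 0, 0], [0, 0, -0.2, 0, 0, 0], [0, 0, -0.28, 0, 0, 0], [0, 0, -0.28, 0, 0, 0]]

```text
time: 7.28
eef_pos: [0.4698, -0.2233, 0.0966]
tool_rot: [[0.256, -0.967, 0.004], [-0.967, -0.256, -0.002], [0.003, -0.004, -1.0]]
ft_force: [-0.3, 0.6, -0.9]
gripper_width: 0.0292
```

```bash
python3 - <<'E'
from h import *
move([.553,.133,.095])
im=cams.camera('wrist');cv2.imwrite('pics/w3.png',im[:,:,::-1])
E
```

```text
shift [-1.077 -0.572  0.004] yaw -75.17640469028706 pos [ 0.4698 -0.2233  0.0966] w 0.02917864328336141 t 7.275
```

View pics/w3.png

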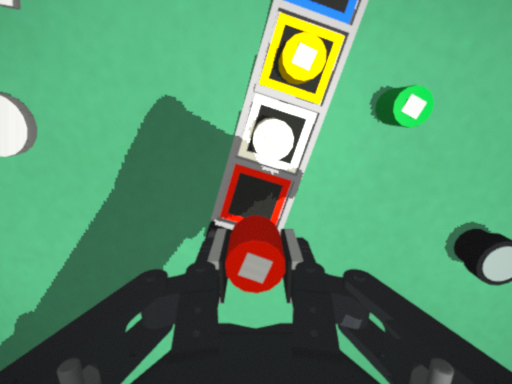

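Red is held upright at (255,255) and its pocket is empty. Carrying it to the rack pocket farthest from the rack's grip.

Call:
play_rows:
  steps:
    - [[-0.06, -0.03, 0, 0, 0, -0.1], [-0.17, -0.09, 0, 0, 0, -0.3], [-0.3, -0.16, 0, 0, 0, -0.5], [-0.44, -0.23, 0, 0, 0, -0.7], [-0.58, -0.31, 0, 0, 0, -0.9], [-0.72, -0.38, 0, 0, 0, -1], [-0.86, -0.46, 0, 0, 0, -1], [-0.95, -0.51, 0, 0, 0, -1]]

```text
time: 8.32
eef_pos: [0.5421, 0.0968, 0.0935]
tool_rot: [[0.709, -0.705, -0.002], [-0.705, -0.709, 0.002], [-0.003, 0.0, -1.0]]
ft_force: [0.6, 0.1, -0.3]
gripper_width: 0.0292
```

```bash
python3 - <<'E'
from h import *
move([.553,.133,.035])
im=cams.camera('wrist');cv2.imwrite('pics/w4.png',im[:,:,::-1])
print(box('wrist','rack',.01),cams.pinpoint('rack','wrist'))
E
```

```text
shift [-0.059 -0.111  0.195] yaw -44.810829576969205 pos [0.5421 0.0968 0.0935] w 0.029213403588785738 t 8.325
(((539.351318359375, 219.871826171875), (67.80524444580078, 234.43820190429688), 10.14705753326416), 0.59) [{'position': [0.5357, 0.2222, 0.0015], 'conf': 0.81}]
```

View pics/w4.png

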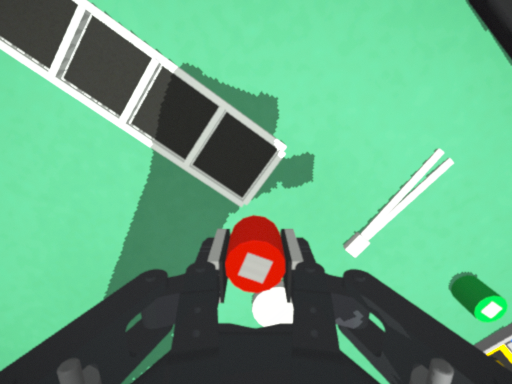

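```bash
python3 - <<'E'
from h import *
c=cams.calibration('wrist')
print(back(c,[[285,149],[243,206],[222,108],[190,165],[234,154]],.010))
o=np.array([.538,.2215]);a=np.radians(9.8);d=np.array([-np.sin(a),np.cos(a)])
for y in (-.122,-.09,-.03,.03,.09): print(y,o+y*d)
E
```

```text
[[0.58956861 0.10850583]
 [0.52866659 0.09767287]
 [0.57611674 0.16778945]
 [0.52312354 0.15524698]
 [0.55638677 0.13548711]]
-0.122 [0.55876556 0.10128024]
-0.09 [0.55331885 0.13281329]
-0.03 [0.54310628 0.19193776]
0.03 [0.53289372 0.25106224]
0.09 [0.52268115 0.31018671]
```

Call:
play_rows:
  steps:
    - [[-0.04, -0.08, 0, 0, 0, 0], [-0.059, -0.116, 0.05, 0, 0, 0], [-0.059, -0.116, 0.12, 0, 0, 0], [-0.059, -0.116, 0.19, 0, 0, 0], [-0.059, -0.116, 0.24, 0, 0, 0], [-0.059, -0.116, 0.265, 0, 0, 0], [-0.059, -0.116, 0.28, 0, 0, 0], [-0.059, -0.116, 0.283, 0, 0, 0]]

```text
time: 9.48
eef_pos: [0.5558, 0.1294, 0.0099]
tool_rot: [[0.705, -0.709, 0.001], [-0.709, -0.705, 0.0], [0.0, -0.001, -1.0]]
ft_force: [-0.3, 0.4, -0.3]
gripper_width: 0.0289
```

```bash
python3 - <<'E'
from h import *
move([.554,.134,.008]); print(monitor.get_state()['ft_force'])
E
```

```text
shift [-0.015 -0.007  0.006] yaw -45.16564405650417 pos [0.5558 0.1294 0.0099] w 0.028918583133381 t 9.475
[-0.33007345  0.37046729 -0.29567164]
```

Call:
play_rows:
  steps:
    - [[-0.015, -0.007, 0.003, 0, 0, 0], [-0.015, -0.007, 0.006, 0, 0, 0], [-0.015, -0.007, 0.006, 0, 0, 0], [-0.015, -0.007, 0.006, 0, 0, 0]]

```text
time: 9.98
eef_pos: [0.554, 0.1344, 0.0083]
tool_rot: [[0.705, -0.709, 0.001], [-0.709, -0.705, 0.001], [0.0, -0.001, -1.0]]
ft_force: [-1.8, 0.9, 3.0]
gripper_width: 0.0293
```

Call:
play_rows:
  steps:
    - [[0, 0, 0, 0, 0, 0], [0, 0, 0, 0, 0, 0], [0, 0, 0, 0, 0, 0], [0, 0, 0, 0, 0, 0]]
  claw: 0.05

```text
time: 10.48
eef_pos: [0.5538, 0.1339, 0.0077]
tool_rot: [[0.705, -0.709, -0.0], [-0.709, -0.705, 0.0], [-0.0, 0.0, -1.0]]
ft_force: [-0.1, 2.1, 0.7]
gripper_width: 0.0401
```

Call:
play_rows:
  steps:
    - [[0, 0, -0.04, 0, 0, 0], [0, 0, -0.1, 0, 0, 0], [0, 0, -0.2, 0, 0, 0], [0, 0, -0.3, 0, 0, 0], [0, 0, -0.3, 0, 0, 0]]

```text
time: 11.1
eef_pos: [0.5564, 0.1343, 0.1017]
tool_rot: [[0.705, -0.709, 0.007], [-0.709, -0.705, 0.001], [0.004, -0.006, -1.0]]
ft_force: [0.9, -0.3, -0.6]
gripper_width: 0.0408
```

```bash
python3 - <<'E'
from h import *
move([.523,-.2245,.095])
im=cams.camera('wrist');cv2.imwrite('pics/w5.png',im[:,:,::-1])
print(cent('wrist','mount_red',.02))
E
```

```text
shift [0.77  0.922 0.02 ] yaw -45.19310878903002 pos [0.5564 0.1343 0.1017] w 0.04081651126965376 t 11.1
[([0.5516, 0.1345], 0.59, 1231)]
```

View pics/w5.png

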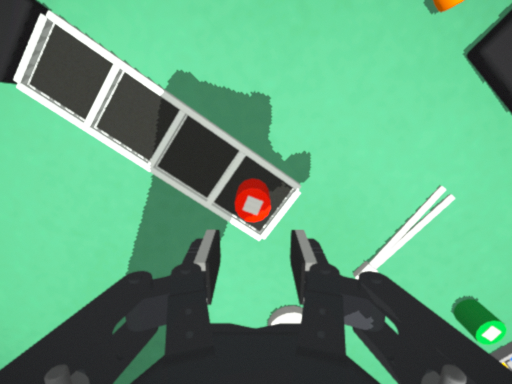

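Red stands upright in the end pocket at (252,203), centred. Going back for white.

Call:
play_rows:
  steps:
    - [[0.06, 0.07, 0, 0, 0, 0], [0.17, 0.2, 0, 0, 0, 0], [0.29, 0.35, 0, 0, 0, 0], [0.41, 0.49, 0, 0, 0, 0], [0.53, 0.64, 0, 0, 0, 0], [0.65, 0.78, 0.02, 0, 0, 0], [0.74, 0.88, 0.05, 0, 0, 0], [0.77, 0.922, 0.05, 0, 0, 0]]
  claw: -0.5

```text
time: 12.2
eef_pos: [0.5182, -0.2279, 0.081]
tool_rot: [[0.702, -0.712, -0.004], [-0.712, -0.702, 0.0], [-0.003, 0.002, -1.0]]
ft_force: [-0.7, 0.8, -0.2]
gripper_width: 0.064
```

Call:
play_rows:
  steps:
    - [[0, 0, 0, 0, 0, 0], [0, 0, 0, 0, 0, 0]]

```text
time: 12.45
eef_pos: [0.5211, -0.2225, 0.0829]
tool_rot: [[0.707, -0.707, 0.0], [-0.707, -0.707, 0.001], [-0.001, -0.001, -1.0]]
ft_force: [0.2, 0.8, 0.8]
gripper_width: 0.064
```

```bash
python3 - <<'E'
from h import *
cams.camera('wrist')
print(cent('wrist','mount_white',.023),cent('wrist','mount_yellow',.023),cent('wrist','mount_blue',.023))
move([.523,-.2245,.011])
E
```

```text
[([0.5228, -0.2236], 0.88, 1574)] [([0.5834, -0.2296], 0.92, 1690)] [([0.647, -0.2309], 0.97, 2432), ([0.5732, -0.3138], 0.82, 1701), ([0.6786, -0.3073], 0.77, 2132), ([0.6175, -0.1311], 0.71, 1275)]
shift [ 0.007 -0.002  0.24 ] yaw -45.02169182903595 pos [ 0.521  -0.2235  0.0831] w 0.06366055134264358 t 12.65
```

Call:
play_rows:
  steps:
    - [[0.007, -0.002, 0.06, 0, 0, 0], [0.007, -0.002, 0.12, 0, 0, 0], [0.007, -0.002, 0.18, 0, 0, 0], [0.007, -0.002, 0.238, 0, 0, 0], [0.007, -0.002, 0.238, 0, 0, 0], [0.007, -0.002, 0.238, 0, 0, 0]]

```text
time: 13.4
eef_pos: [0.5228, -0.2262, 0.0115]
tool_rot: [[0.705, -0.709, 0.001], [-0.709, -0.705, -0.0], [0.0, -0.0, -1.0]]
ft_force: [0.3, 0.0, 1.5]
gripper_width: 0.0641
```

Call:
play_rows:
  steps:
    - [[0, 0, 0, 0, 0, 0], [0, 0, 0, 0, 0, 0], [0, 0, 0, 0, 0, 0], [0, 0, 0, 0, 0, 0], [0, 0, 0, 0, 0, 0], [0, 0, 0, 0, 0, 0]]
  claw: 1

```text
time: 14.15
eef_pos: [0.523, -0.2264, 0.0122]
tool_rot: [[0.705, -0.709, 0.001], [-0.709, -0.705, -0.001], [0.001, -0.0, -1.0]]
ft_force: [-0.7, 0.1, 5.0]
gripper_width: 0.0292
```

Call:
play_rows:
  steps:
    - [[0, 0, -0.05, 0, 0, 0], [0, 0, -0.12, 0, 0, 0], [0, 0, -0.2, 0, 0, 0], [0, 0, -0.28, 0, 0, 0], [0, 0, -0.28, 0, 0, 0], [0, 0, -0.28, 0, 0, 0]]

```text
time: 14.9
eef_pos: [0.5217, -0.226, 0.0949]
tool_rot: [[0.705, -0.709, -0.001], [-0.709, -0.705, 0.0], [-0.001, 0.001, -1.0]]
ft_force: [0.9, -0.2, -1.4]
gripper_width: 0.0289
```

```bash
python3 - <<'E'
from h import *
move([.5435,.193,.095])
E
```

```text
shift [-0.939 -1.036 -0.   ] yaw -45.16916985011754 pos [ 0.5217 -0.226   0.0949] w 0.0289407736494956 t 14.9
```

Call:
play_rows:
  steps:
    - [[-0.06, -0.06, 0, 0, 0, 0], [-0.18, -0.2, 0, 0, 0, 0], [-0.32, -0.35, 0, 0, 0, 0], [-0.46, -0.51, 0, 0, 0, 0], [-0.6, -0.66, 0, 0, 0, 0], [-0.73, -0.8, 0, 0, 0, 0], [-0.84, -0.92, 0, 0, 0, 0], [-0.9, -0.99, 0, 0, 0, 0]]

```text
time: 15.9
eef_pos: [0.5412, 0.1782, 0.0942]
tool_rot: [[0.708, -0.706, -0.002], [-0.706, -0.708, 0.001], [-0.002, 0.001, -1.0]]
ft_force: [-0.1, -0.4, -0.8]
gripper_width: 0.0291
```

Call:
play_rows:
  steps:
    - [[-0.039, -0.046, 0, 0, 0, 0], [-0.039, -0.046, 0, 0, 0, 0], [-0.039, -0.046, 0.08, 0, 0, 0], [-0.039, -0.046, 0.15, 0, 0, 0], [-0.039, -0.046, 0.2, 0, 0, 0], [-0.039, -0.046, 0.2, 0, 0, 0]]

```text
time: 16.65
eef_pos: [0.5435, 0.191, 0.0341]
tool_rot: [[0.704, -0.71, -0.003], [-0.71, -0.704, -0.002], [-0.001, 0.003, -1.0]]
ft_force: [0.8, -0.4, -0.4]
gripper_width: 0.029
```

```bash
python3 - <<'E'
from h import *
move([.5435,.193,.009])
E
```

```text
shift [-0.005 -0.005  0.084] yaw -45.25868525830937 pos [0.5435 0.191  0.0341] w 0.02902698247072504 t 16.65
```

Call:
play_rows:
  steps:
    - [[-0.005, -0.005, 0.03, 0, 0, 0], [-0.005, -0.005, 0.055, 0, 0, 0], [-0.005, -0.005, 0.07, 0, 0, 0], [-0.005, -0.005, 0.079, 0, 0, 0], [-0.005, -0.005, 0.084, 0, 0, 0], [-0.005, -0.005, 0.084, 0, 0, 0], [-0.005, -0.005, 0.084, 0, 0, 0]]

```text
time: 17.52
eef_pos: [0.5444, 0.195, 0.0103]
tool_rot: [[0.705, -0.709, 0.0], [-0.709, -0.705, 0.0], [0.0, -0.0, -1.0]]
ft_force: [0.5, -0.1, -0.0]
gripper_width: 0.0292
```

Call:
play_rows:
  steps:
    - [[0, 0, 0, 0, 0, 0], [0, 0, 0, 0, 0, 0], [0, 0, 0, 0, 0, 0], [0, 0, 0, 0, 0, 0]]
  claw: 0.05

```text
time: 18.02
eef_pos: [0.5444, 0.1949, 0.0103]
tool_rot: [[0.705, -0.709, 0.0], [-0.709, -0.705, -0.0], [0.0, -0.0, -1.0]]
ft_force: [-0.7, -0.5, 0.5]
gripper_width: 0.0404
```

Call:
play_rows:
  steps:
    - [[0, 0, -0.04, 0, 0, 0], [0, 0, -0.1, 0, 0, 0], [0, 0, -0.2, 0, 0, 0], [0, 0, -0.3, 0, 0, 0], [0, 0, -0.3, 0, 0, 0], [0, 0, -0.3, 0, 0, 0]]

```text
time: 18.77
eef_pos: [0.544, 0.1946, 0.1004]
tool_rot: [[0.705, -0.709, 0.0], [-0.709, -0.705, -0.0], [0.0, 0.0, -1.0]]
ft_force: [-0.7, -0.0, -0.8]
gripper_width: 0.0404
```

```bash
python3 - <<'E'
from h import *
move([.583,-.229,.081])
im=cams.camera('wrist');cv2.imwrite('pics/w6.png',im[:,:,::-1])
print(cent('wrist','mount_red',.02),cent('wrist','mount_white',.02))
E
```

```text
shift [1.093 0.903 0.065] yaw -45.17522776368661 pos [0.544  0.1946 0.1004] w 0.04044049700400297 t 18.775
[([0.5594, 0.1373], 0.64, 779)] [([0.5454, 0.1969], 0.65, 1239), ([0.5357, 0.2667], 0.6, 20996)]
```

View pics/w6.png

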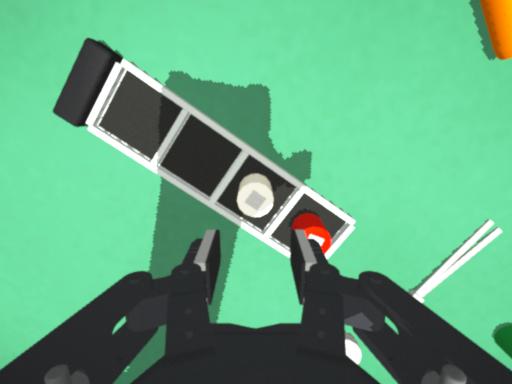

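White is upright in the second pocket at (255,195), and red is undisturbed. Next is yellow.

Call:
play_rows:
  steps:
    - [[0.08, 0.07, 0, 0, 0, 0], [0.22, 0.18, 0, 0, 0, 0], [0.37, 0.31, 0, 0, 0, 0], [0.52, 0.43, 0, 0, 0, 0], [0.67, 0.55, 0, 0, 0, 0], [0.82, 0.68, 0.02, 0, 0, 0], [0.94, 0.78, 0.05, 0, 0, 0], [1, 0.83, 0.06, 0, 0, 0]]
  claw: -0.5

```text
time: 19.92
eef_pos: [0.5777, -0.1966, 0.0806]
tool_rot: [[0.702, -0.712, -0.003], [-0.712, -0.702, -0.0], [-0.002, 0.002, -1.0]]
ft_force: [0.1, 0.2, -0.8]
gripper_width: 0.0636
```

Call:
play_rows:
  steps:
    - [[0.08, 0.06, 0, 0, 0, 0], [0.093, 0.073, 0, 0, 0, 0], [0.093, 0.073, 0, 0, 0, 0], [0.093, 0.073, 0, 0, 0, 0]]

```text
time: 20.42
eef_pos: [0.5835, -0.2261, 0.0823]
tool_rot: [[0.707, -0.707, -0.0], [-0.707, -0.707, 0.001], [-0.001, -0.001, -1.0]]
ft_force: [-0.6, -0.1, -0.7]
gripper_width: 0.0644
```

```bash
python3 - <<'E'
from h import *
cams.camera('wrist')
print(cent('wrist','mount_yellow',.023),cent('wrist','mount_blue',.023))
move([.583,-.229,.011])
E
```

```text
[([0.5816, -0.2289], 0.78, 1455)] [([0.6826, -0.3107], 0.97, 1955), ([0.6237, -0.1253], 0.97, 1965), ([0.5677, -0.3101], 0.84, 623), ([0.6456, -0.2315], 0.59, 1685)]
shift [0.003 0.006 0.238] yaw -45.05417532996108 pos [ 0.5835 -0.2272  0.0824] w 0.0643510158917635 t 20.575
```

Call:
play_rows:
  steps:
    - [[0.003, 0.006, 0.06, 0, 0, 0], [0.003, 0.006, 0.12, 0, 0, 0], [0.003, 0.006, 0.18, 0, 0, 0], [0.003, 0.006, 0.238, 0, 0, 0], [0.003, 0.006, 0.238, 0, 0, 0], [0.003, 0.006, 0.238, 0, 0, 0]]

```text
time: 21.32
eef_pos: [0.5831, -0.2306, 0.011]
tool_rot: [[0.705, -0.709, 0.001], [-0.709, -0.705, -0.0], [0.001, -0.0, -1.0]]
ft_force: [-0.1, -0.1, 0.5]
gripper_width: 0.0641
```

Call:
play_rows:
  steps:
    - [[0, 0, 0, 0, 0, 0], [0, 0, 0, 0, 0, 0], [0, 0, 0, 0, 0, 0], [0, 0, 0, 0, 0, 0], [0, 0, 0, 0, 0, 0], [0, 0, 0, 0, 0, 0]]
  claw: 1

```text
time: 22.08
eef_pos: [0.5833, -0.2308, 0.0116]
tool_rot: [[0.705, -0.709, 0.001], [-0.709, -0.705, -0.001], [0.001, -0.0, -1.0]]
ft_force: [0.0, 0.5, 5.4]
gripper_width: 0.0287
```

Call:
play_rows:
  steps:
    - [[0, 0, -0.05, 0, 0, 0], [0, 0, -0.12, 0, 0, 0], [0, 0, -0.2, 0, 0, 0], [0, 0, -0.28, 0, 0, 0], [0, 0, -0.28, 0, 0, 0], [0, 0, -0.28, 0, 0, 0]]

```text
time: 22.82
eef_pos: [0.5822, -0.2305, 0.0946]
tool_rot: [[0.705, -0.709, -0.001], [-0.709, -0.705, -0.0], [-0.0, 0.0, -1.0]]
ft_force: [-0.0, -0.2, 0.1]
gripper_width: 0.0286
```

```bash
python3 - <<'E'
from h import *
move([.533,.252,.095])
E
```

```text
shift [-1.256e+00 -1.018e+00 -1.000e-03] yaw -45.17488264934156 pos [ 0.5822 -0.2305  0.0946] w 0.028609466327933947 t 22.825
```

Call:
play_rows:
  steps:
    - [[-0.06, -0.05, 0, 0, 0, 0], [-0.18, -0.15, 0, 0, 0, 0], [-0.32, -0.26, 0, 0, 0, 0], [-0.46, -0.37, 0, 0, 0, 0], [-0.6, -0.49, 0, 0, 0, 0], [-0.74, -0.6, 0, 0, 0, 0], [-0.88, -0.71, 0, 0, 0, 0], [-1, -0.81, 0, 0, 0, 0]]

```text
time: 23.82
eef_pos: [0.541, 0.1574, 0.094]
tool_rot: [[0.707, -0.707, -0.002], [-0.707, -0.707, 0.0], [-0.002, 0.001, -1.0]]
ft_force: [0.4, 0.0, -1.0]
gripper_width: 0.0292
```

Call:
play_rows:
  steps:
    - [[-0.12, -0.1, 0, 0, 0, 0], [-0.21, -0.17, 0, 0, 0, 0], [-0.256, -0.208, 0, 0, 0, 0], [-0.256, -0.208, 0, 0, 0, 0], [-0.256, -0.208, 0.08, 0, 0, 0], [-0.256, -0.208, 0.15, 0, 0, 0], [-0.256, -0.208, 0.2, 0, 0, 0], [-0.256, -0.208, 0.2, 0, 0, 0]]

```text
time: 24.82
eef_pos: [0.533, 0.2501, 0.0335]
tool_rot: [[0.704, -0.71, -0.002], [-0.71, -0.704, -0.002], [-0.0, 0.003, -1.0]]
ft_force: [-0.1, 0.2, 0.7]
gripper_width: 0.029
```

```bash
python3 - <<'E'
from h import *
move([.533,.252,.0085])
E
```

```text
shift [-0.004 -0.005  0.083] yaw -45.26365493510569 pos [0.533  0.2501 0.0335] w 0.029020779014749302 t 24.825
```

Call:
play_rows:
  steps:
    - [[-0.004, -0.004, 0.03, 0, 0, 0], [-0.004, -0.004, 0.055, 0, 0, 0], [-0.004, -0.004, 0.07, 0, 0, 0], [-0.004, -0.004, 0.079, 0, 0, 0], [-0.004, -0.004, 0.084, 0, 0, 0], [-0.004, -0.004, 0.084, 0, 0, 0], [-0.004, -0.004, 0.084, 0, 0, 0]]

```text
time: 25.7
eef_pos: [0.5337, 0.2537, 0.0097]
tool_rot: [[0.705, -0.709, 0.0], [-0.709, -0.705, 0.0], [0.0, -0.0, -1.0]]
ft_force: [0.4, -0.0, -1.0]
gripper_width: 0.0292
```

Call:
play_rows:
  steps:
    - [[0, 0, 0, 0, 0, 0], [0, 0, 0, 0, 0, 0], [0, 0, 0, 0, 0, 0], [0, 0, 0, 0, 0, 0]]
  claw: 0.05

```text
time: 26.2
eef_pos: [0.5337, 0.2536, 0.0096]
tool_rot: [[0.705, -0.709, 0.0], [-0.709, -0.705, -0.0], [0.0, -0.0, -1.0]]
ft_force: [-0.2, -0.3, 0.2]
gripper_width: 0.0408
```

Call:
play_rows:
  steps:
    - [[0, 0, -0.04, 0, 0, 0], [0, 0, -0.1, 0, 0, 0], [0, 0, -0.2, 0, 0, 0], [0, 0, -0.3, 0, 0, 0], [0, 0, -0.3, 0, 0, 0], [0, 0, -0.3, 0, 0, 0]]

```text
time: 26.95
eef_pos: [0.5334, 0.2535, 0.0998]
tool_rot: [[0.705, -0.709, 0.0], [-0.709, -0.705, -0.0], [0.0, 0.0, -1.0]]
ft_force: [0.4, -0.6, 0.7]
gripper_width: 0.0407
```

```bash
python3 - <<'E'
from h import *
move([.645,-.231,.081])
im=cams.camera('wrist');cv2.imwrite('pics/w7.png',im[:,:,::-1])
print(cent('wrist','mount_yellow',.02))
E
```

```text
shift [1.408 0.875 0.063] yaw -45.16833826207621 pos [0.5334 0.2535 0.0998] w 0.040656591455295314 t 26.95
[([0.5334, 0.2545], 0.68, 1299)]
```

View pics/w7.png

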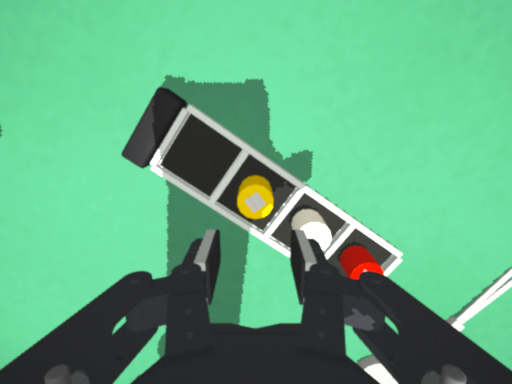

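Yellow is upright in the third pocket at (256,198). Next is the blue mount in the tray. I'll turn the wrist slightly on the way to the rack so the fingers clear its grip block.

Call:
play_rows:
  steps:
    - [[0.07, 0.045, 0, 0, 0, 0], [0.2, 0.125, 0, 0, 0, 0], [0.34, 0.21, 0, 0, 0, 0], [0.48, 0.3, 0, 0, 0, 0], [0.62, 0.385, 0, 0, 0, 0], [0.76, 0.47, 0, 0, 0, 0], [0.89, 0.555, 0, 0, 0, 0], [1, 0.62, 0, 0, 0, 0]]
  claw: -0.5

```text
time: 28.05
eef_pos: [0.6125, -0.0926, 0.0984]
tool_rot: [[0.704, -0.71, -0.002], [-0.71, -0.704, -0.0], [-0.001, 0.002, -1.0]]
ft_force: [-0.4, -0.5, -0.2]
gripper_width: 0.0641
```

Call:
play_rows:
  steps:
    - [[0.13, 0.08, 0.02, 0, 0, 0], [0.26, 0.16, 0.04, 0, 0, 0], [0.36, 0.23, 0.06, 0, 0, 0], [0.408, 0.255, 0.063, 0, 0, 0], [0.408, 0.255, 0.063, 0, 0, 0], [0.408, 0.255, 0.063, 0, 0, 0]]

```text
time: 28.8
eef_pos: [0.6455, -0.228, 0.0808]
tool_rot: [[0.707, -0.707, -0.0], [-0.707, -0.707, 0.002], [-0.001, -0.001, -1.0]]
ft_force: [-1.1, -0.1, 0.2]
gripper_width: 0.064
```

```bash
python3 - <<'E'
from h import *
im=cams.camera('wrist');cv2.imwrite('pics/w8.png',im[:,:,::-1])
print(cent('wrist','mount_blue',.023))
move([.645,-.231,.011])
E
```

```text
[([0.6847, -0.3096], 0.86, 1536), ([0.5824, -0.3055], 0.85, 850), ([0.6441, -0.23], 0.74, 1572), ([0.6247, -0.1252], 0.67, 2026)]
shift [0.005 0.008 0.234] yaw -44.98995426579765 pos [ 0.6456 -0.2283  0.0811] w 0.06417819947779493 t 28.9
```

View pics/w8.png

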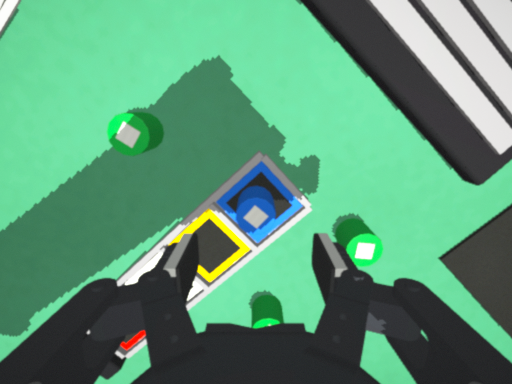

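The blue mount at (257,212) is between the fingers, and the green look-alikes are clear of them.

Call:
play_rows:
  steps:
    - [[0.003, 0.003, 0.06, 0, 0, 0], [0.003, 0.003, 0.12, 0, 0, 0], [0.003, 0.003, 0.18, 0, 0, 0], [0.003, 0.003, 0.234, 0, 0, 0], [0.003, 0.003, 0.234, 0, 0, 0], [0.003, 0.003, 0.234, 0, 0, 0]]

```text
time: 29.65
eef_pos: [0.6457, -0.2323, 0.0108]
tool_rot: [[0.705, -0.709, 0.001], [-0.709, -0.705, -0.0], [0.001, -0.0, -1.0]]
ft_force: [-0.5, -0.3, 0.9]
gripper_width: 0.064
```

Call:
play_rows:
  steps:
    - [[0, 0, 0, 0, 0, 0], [0, 0, 0, 0, 0, 0], [0, 0, 0, 0, 0, 0], [0, 0, 0, 0, 0, 0], [0, 0, 0, 0, 0, 0], [0, 0, 0, 0, 0, 0]]
  claw: 1

```text
time: 30.4
eef_pos: [0.6459, -0.2324, 0.0114]
tool_rot: [[0.705, -0.709, 0.001], [-0.709, -0.705, -0.001], [0.001, -0.001, -1.0]]
ft_force: [-0.0, 0.7, 6.1]
gripper_width: 0.0292
```

Call:
play_rows:
  steps:
    - [[0, 0, -0.05, 0, 0, 0], [0, 0, -0.12, 0, 0, 0], [0, 0, -0.2, 0, 0, 0], [0, 0, -0.28, 0, 0, 0], [0, 0, -0.28, 0, 0, 0], [0, 0, -0.28, 0, 0, 0]]

```text
time: 31.15
eef_pos: [0.6447, -0.2322, 0.0942]
tool_rot: [[0.705, -0.709, -0.001], [-0.709, -0.705, -0.0], [-0.001, 0.001, -1.0]]
ft_force: [0.2, -0.4, 0.2]
gripper_width: 0.0289
```

```bash
python3 - <<'E'
from h import *
move([.5235,.3105,.095])
E
```

```text
shift [-1.568 -0.989 -0.003] yaw -45.16815064366536 pos [ 0.6447 -0.2322  0.0942] w 0.02887484368859707 t 31.15
```

Call:
play_rows:
  steps:
    - [[-0.06, -0.04, 0, 0, 0, 0], [-0.18, -0.115, 0, 0, 0, 0], [-0.32, -0.2, 0, 0, 0, 0], [-0.46, -0.29, 0, 0, 0, 0], [-0.6, -0.38, 0, 0, 0, 0], [-0.74, -0.465, 0, 0, 0, 0], [-0.88, -0.555, 0, 0, 0, 0], [-1, -0.63, 0, 0, 0, 0]]

```text
time: 32.15
eef_pos: [0.5652, 0.1175, 0.0937]
tool_rot: [[0.707, -0.707, -0.002], [-0.707, -0.707, 0.001], [-0.002, 0.001, -1.0]]
ft_force: [1.2, -0.7, 0.0]
gripper_width: 0.0289
```

Call:
play_rows:
  steps:
    - [[-0.14, -0.09, 0, 0, 0, -0.15], [-0.28, -0.18, 0, 0, 0, -0.3], [-0.41, -0.26, 0, 0, 0, -0.45], [-0.52, -0.33, 0, 0, 0, -0.6], [-0.568, -0.359, 0, 0, 0, -0.6], [-0.568, -0.359, 0, 0, 0, -0.6], [-0.568, -0.359, 0.08, 0, 0, -0.6], [-0.568, -0.359, 0.1, 0, 0, -0.6]]

```text
time: 33.15
eef_pos: [0.5238, 0.3071, 0.0627]
tool_rot: [[0.888, -0.46, -0.003], [-0.46, -0.888, -0.004], [-0.0, 0.005, -1.0]]
ft_force: [0.3, 0.3, -0.6]
gripper_width: 0.0288
```

```bash
python3 - <<'E'
from h import *
im=cams.camera('wrist');cv2.imwrite('pics/w9.png',im[:,:,::-1])
move([.5235,.3105,.0085])
E
```

```text
shift [-0.005 -0.009  0.18 ] yaw -27.346324632412305 pos [0.5237 0.3075 0.0626] w 0.029149439805532917 t 33.2
```

View pics/w9.png

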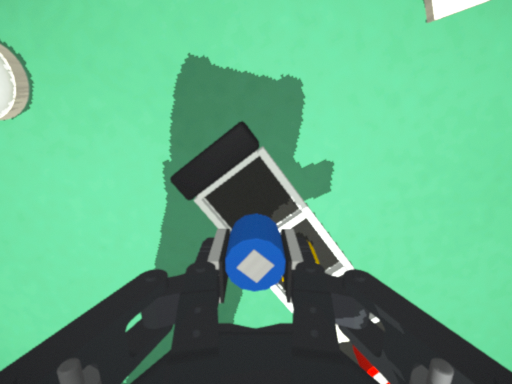

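Blue is over the pocket next to the grip. Lowering it.

Call:
play_rows:
  steps:
    - [[-0.003, -0.005, 0.06, 0, 0, 0], [-0.003, -0.005, 0.11, 0, 0, 0], [-0.003, -0.005, 0.145, 0, 0, 0], [-0.003, -0.005, 0.165, 0, 0, 0], [-0.003, -0.005, 0.175, 0, 0, 0], [-0.003, -0.005, 0.182, 0, 0, 0], [-0.003, -0.005, 0.182, 0, 0, 0], [-0.003, -0.005, 0.182, 0, 0, 0]]

```text
time: 34.2
eef_pos: [0.5241, 0.3124, 0.0102]
tool_rot: [[0.89, -0.457, 0.0], [-0.457, -0.89, 0.0], [0.0, -0.0, -1.0]]
ft_force: [0.1, -0.2, -0.6]
gripper_width: 0.0291
```

Call:
play_rows:
  steps:
    - [[0, 0, 0, 0, 0, 0], [0, 0, 0, 0, 0, 0], [0, 0, 0, 0, 0, 0], [0, 0, 0, 0, 0, 0]]
  claw: 0.13

```text
time: 34.7
eef_pos: [0.5239, 0.3123, 0.0099]
tool_rot: [[0.89, -0.457, 0.0], [-0.457, -0.89, -0.0], [0.0, 0.0, -1.0]]
ft_force: [-0.6, -0.3, -0.2]
gripper_width: 0.0371
```

Call:
play_rows:
  steps:
    - [[0, 0, -0.04, 0, 0, 0], [0, 0, -0.1, 0, 0, 0], [0, 0, -0.2, 0, 0, 0], [0, 0, -0.3, 0, 0, 0], [0, 0, -0.45, 0, 0, 0], [0, 0, -0.5, 0, 0, 0], [0, 0, -0.5, 0, 0, 0]]

```text
time: 35.58
eef_pos: [0.5245, 0.3128, 0.1615]
tool_rot: [[0.89, -0.457, 0.003], [-0.457, -0.89, 0.001], [0.002, -0.002, -1.0]]
ft_force: [-0.6, 0.8, -0.2]
gripper_width: 0.0371
```

```bash
python3 - <<'E'
from h import *
im=cams.camera('wrist');cv2.imwrite('pics/w10.png',im[:,:,::-1])
o=np.array([.538,.2215]);a=np.radians(9.8);R=np.array([[np.cos(a),-np.sin(a)],[np.sin(a),np.cos(a)]])
for c in 'red white yellow blue'.split(): print(c,[(np.round(R.T@(np.array(p)-o),4),k) for p,k,n in cent('wrist','mount_'+c,.02)])
E
```

```text
red []
white []
yellow [(array([0.0005, 0.0352]), 0.6)]
blue [(array([0.0001, 0.0926]), 0.63)]
```

View pics/w10.png

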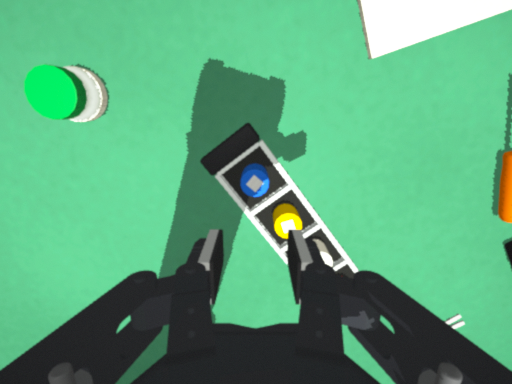

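Blue stands upright at (255,182) and yellow at (287,222), both centred in their pockets. One final overview check.

```bash
python3 - <<'E'
from h import *
im=cams.camera('scene');cv2.imwrite('pics/s2.png',cv2.resize(im[80:260,200:400,::-1],None,fx=3,fy=3))
o=np.array([.538,.2215]);a=np.radians(9.8);R=np.array([[np.cos(a),-np.sin(a)],[np.sin(a),np.cos(a)]])
for c in 'red white yellow blue'.split(): print(c,[(np.round(R.T@(np.array(p)-o),4),k) for p,k,n in cent('scene','mount_'+c,.02)])
E
```

```text
red [(array([ 0.0023, -0.0902]), 0.49), (array([ 0.0335, -0.4733]), 0.27)]
white [(array([ 0.0054, -0.0262]), 0.69)]
yellow [(array([0.0031, 0.0343]), 0.57)]
blue [(array([ 0.0267, -0.3578]), 0.82), (array([ 0.0539, -0.5524]), 0.7), (array([-0.0549, -0.5378]), 0.7), (array([0.0023, 0.094 ]), 0.42)]
```

View pics/s2.png

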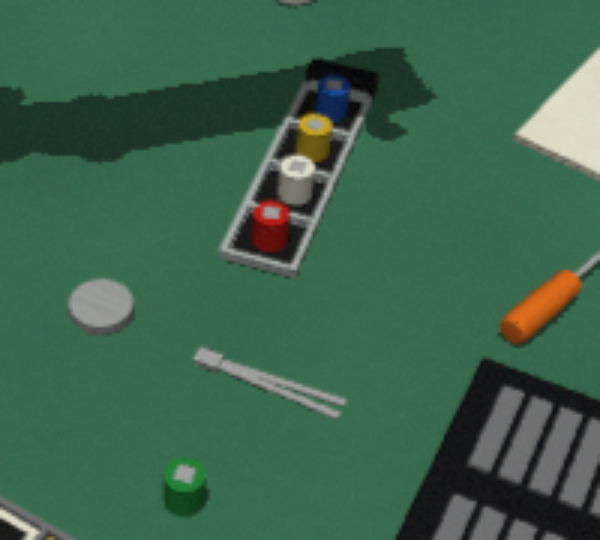

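All four stand upright in the rack, from blue next to the grip to red at the far end. Handing in.

```bash
python3 -c "
from bench import ticket;print(ticket.finish_job())"
```

```text
the job is handed in; nothing more can be done
None
```

I moved all four mounts into the rack in reverse order and handed the job in at about 36 s. The hand-in gives no verdict. From the rack's far end to its black grip they stand red, white, yellow, blue.

- **Position:** the last camera measurements put each mount within about 6 mm of its pocket centre, against the 13.5 mm allowed. White was the farthest out, at 5.4 mm across. The camera estimates agreed with each other to about 5 mm.
- **Standing and release:** the last pictures show all four upright with the steel inset up. The arm is raised clear of the rack with the fingers open and empty.
- **Forces:** the force readings at the end of each move stayed under about 7 N. The largest came while the fingers closed on the mounts. No check failed.

I viewed 13 pictures.

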